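# Extend the telescoping strut until its spring button clicks home

## Task

The blue telescoping strut in the bench cradle is in its short travel setting: push its red spring button down until the inner tube comes free, then draw the tube out by its bare end, gently, until the button pops fully up by itself in the hole of the yellow collar, and let go of it there. Stop pulling as soon as it clicks, so the button is not strained against the edge of the hole, and leave the jar, the tray and the screwdriver alone.

Things in the scene. Friction and masses are not known exactly. Their poses are not given: they have to be found in the camera images.
- strut: Fixed bench cradle with the blue square outer tube (38 mm wide, x = -110 to 147 mm, top face 73 mm above the bench) on a wooden plate 270 x 90 mm. Origin on the bench under the travel hole (17.5 mm square, in the 2.5 mm thick blue top wall); x points along the strut the way the inner tube is drawn out, z up.
- slot (a point): Fixed point on the tube's axis at strut x = 94 mm, 55 mm above the bench. Over it sits the yellow collar, 77 x 45 mm, top 75.5 mm above the bench, with a 17.5 mm square catch hole 51 mm from its end nearer the button. It is fixed but clamped elsewhere at each start, its hole's centre anywhere from strut x = 74 to 114 mm. This is not measured: feel for it by the tube stopping, or see it.
- button: Red domed spring button, 16 mm wide, in the inner tube; origin at the dome's top. Out: top 81 mm above the bench, 26 mm above grip. Push down (3 N rising to 5 N, plus rubbing): about when level with the blue top face, an inner 13 N spring kicks the tube out 12 mm and the button stays tucked under the wall (top at 70 mm). At the collar's hole it springs up again and blocks the tube both ways.
- grip (a point): Where to grasp the inner tube: on its axis, 55 mm above the bench, 184 mm along x from the button. Bare aluminium, 29 mm square, from 37 mm before this point (mouth of the blue tube, at the start) to 18 mm past it (black foot, 36 mm square, 16 mm long). Moves with the tube; x as for strut, z up.
- tube (a joint): How far the inner tube is drawn out, in m: 0 with the button centred in the travel hole (1 mm of play), at most 0.15. Sliding friction about 3 N. Once it stops, the button must not take more than about 20 N of pull. With the button in the collar's hole the value equals that hole's strut x within 1 mm.
- jar_mid (a point): Bystander: loose jar with orange cap, 60 mm diameter, 85 mm high; point at its centre. Leave alone.
- tray_mid (a point): Bystander: loose blue tray of nuts, 110 x 75 x 35 mm; point at its centre. Leave alone.
- driver_mid (a point): Bystander: screwdriver lying on the bench; a point on its handle. Leave alone.

How it is judged:
By the outcome, as a careful person would: the job done as asked, in the order asked, and still so for the second after the job is handed in, with the robot touching nothing.
It also fails if it takes over 64 s, if anything falls off the work surface, if the arm or the gripper's body presses on something with over 40 N, if the wrist force passes 120 N, or if a joint passes its speed limit or range.

## Robot

A 6-joint arm with a two-finger parallel gripper is mounted at the origin on the work surface. World frame = base frame: x ahead of the robot, y to its left, z up, the work surface at z = 0. Lengths are in m, angles in rad, forces in N, time in s.
With the tool pointing down it reaches from about 0.35 to 0.775 m from the base axis. Payload 7.3 kg.
Tool frame: the origin (TCP) lies at the very end of the fingers, on their centre line; the grasp point (between the pads) lies robot.pinch_z behind it (robot.pinch_z is the distance from the TCP to the grasp point, in m); y points along the fingers, z is the direction in which the jaws open and shut, and the axes are right-handed (so a half turn about y gives the same grasp; the last joint's range is limited). The gripper opens to 92 mm and grips with 3 to 60 N. Pads are 19 mm wide; open, the fingers measure 130 mm over their backs; the gripper's body (75 mm by 190 mm) begins 47 mm behind the grasp point.
Start: joints at [1.17, 0.342, 1.524, -0, 1.275, -0.146], TCP at [0.132, 0.508, 0.227] pointing down, gripper open.
Joint ranges: [-2.53, 2.53], [-0.77, 2.02], [0.04, 2.7], [-1, 4.14], [0.28, 2.66], [-3.11, 3.11]. Speed limits (rad/s): [2.57, 2.57, 3.14, 3.14, 3.14, 3.14].

## Interface

Orientations are given as [roll, pitch, yaw] about the fixed x, y, z axes, in that order (R = Rz(yaw) Ry(pitch) Rx(roll)).
In Python, from cell import status, viewer, robot gives the robot as it stands. The module is installed in compiled form; this text tells all that it offers.
- The arm moves only by the shell command python3 -m pendant 'ROWS' [FORCE]. ROWS is JSON, a list that holds one entry, the list of rows, each a list of 7 numbers: the shift along the tool's x, y, z in cm, then the turn, a rotation vector about the tool's x, y, z in rad, then the finger opening in cm, from 0 to 9.18. A call has 1 to 20 rows; each row is the pose to reach, as a shift and turn from the pose commanded when the call began, along the tool's axes at that moment; what a row does not reach only later rows make up. A row lasts 1/10 s, in which the tool goes at most 50 mm and 8.59 degrees, less where a joint would pass 70% of its speed; a pose out of reach is approached as far as the arm can. A call with a gripper value outside its range is refused whole. The fingers move at their own pace and stop on an object; FORCE is the grip in N (left out, the last holds). Time passes only in rows, so rows that repeat a pose let the fingers close. It gives the time, the measured TCP pose, the force and the opening at its end, in the units of the state.
- status.observe(): the state, without advancing time (a new reading comes with each control period).
- viewer.read_camera(name): name is "side" or "top" or "wrist"; returns a dict with "image" (384x512x3 uint8, red, green, blue), "range_z" (384x512 float32, m along the optical axis (not along the pixel's ray), 0 where there is no reading), "fx", "fy", "cx", "cy" (pixels), "camera_from_world" (4x4, takes a point from world to camera coordinates). Camera axes: x right, y up, looking along -z (the intrinsics and any distortion apply to the point x, -y, -z); pixel columns grow to the right and rows downward; lengths in m; the calibration is good to about 2 mm. A picture is of the moment at which its call begins.
- robot.hand_in(): hands the job in, once; it reports no verdict.
The state is a dict: "time": time; "qpos": joint angles; "qvel": joint speeds; "joint_efforts": joint torques, N m; "tool_pos": TCP position; "tool_rot": TCP orientation; "contact_force": force on the tool from outside, world axes, zero at the start; "torque": the same for the moment, N m; "opening": finger opening in m.
Only numpy, scipy, OpenCV 4.12 (cv2) and the standard library are available. Lean on these libraries where they do the work, as an engineer would, in place of code of your own. Each camera call takes 0.05 s, during which the arm holds its last target. There are 200 camera calls.

## Working session

There is one attempt and no reset: what is moved stays moved. The work goes in short steps, Python scripts to look and compute and a shell command to move; the robot and the scene stay as the last step left them, time stands still between calls to the robot, and variables do not carry over. Pictures are saved under pics/ and viewed, about 8 in all and at most 12, crops included, and the job is handed in when it is done.

```bash
mkdir -p pics; cat > h.py <<'E'
import numpy as np, cv2
from cell import status, viewer, robot
def cam(n):
    c=viewer.read_camera(n); return c
def pts(c):
    z=c["range_z"].astype(float); v,u=np.mgrid[:z.shape[0],:z.shape[1]]
    P=np.stack([(u-c["cx"])/c["fx"]*z,-(v-c["cy"])/c["fy"]*z,-z,np.ones_like(z)],-1)
    return (P@np.linalg.inv(c["camera_from_world"]).T)[...,:3]
def save(c,n,crop=None,s=1):
    im=c["image"][...,::-1]
    if crop: im=im[crop[1]:crop[3],crop[0]:crop[2]]
    cv2.imwrite("pics/"+n,cv2.resize(im,None,fx=s,fy=s))
E
python3 - <<'E'
from h import *
s=status.observe()
print({k:np.round(v,3).tolist() for k,v in s.items()},robot.pinch_z)
a=cam("top");b=cam("side")
im=np.vstack([a["image"],b["image"]])[...,::-1]
cv2.imwrite("pics/a.png",cv2.resize(im,None,fx=.78,fy=.78))
P=pts(a);hsv=cv2.cvtColor(a["image"],cv2.COLOR_RGB2HSV)
H,S,V=hsv[...,0].astype(int),hsv[...,1],hsv[...,2]
for n,m in dict(red=((H<6)|(H>174))&(S>150)&(V>80),yel=(H>20)&(H<34)&(S>130),blue=(H>100)&(H<125)&(S>120)).items():
    k,l,st,ce=cv2.connectedComponentsWithStats(m.astype(np.uint8))
    for i in range(1,k):
        if st[i,4]>25: print(n,st[i],np.round(np.median(P[l==i],0),3))
E
```

```text
{'time': 0.0, 'qpos': [1.17, 0.343, 1.525, 0.0, 1.275, -0.146], 'qvel': [0.001, 0.001, 0.001, 0.002, -0.001, -0.001], 'joint_efforts': [0.001, -43.123, -24.423, 0.072, 0.056, -0.0], 'tool_pos': [0.132, 0.508, 0.226], 'tool_rot': [-1.572, 0.0, -0.255], 'contact_force': [-0.166, -0.439, -0.367], 'torque': [-0.068, -0.006, 0.026], 'opening': 0.092} 0.0188
red [337 218  10  10  79] [ 0.544 -0.228  0.079]
red [353 285  62  27 867] [ 0.424 -0.308  0.024]
yel [ 261  199   54   36 1374] [ 0.552 -0.152  0.075]
blue [ 215   77   79   69 2811] [ 0.73  -0.096  0.004]
blue [244 200  19  26 182] [ 0.557 -0.093  0.073]
blue [ 313  208  103   35 2366] [ 0.54  -0.268  0.073]
```

View pics/a.png

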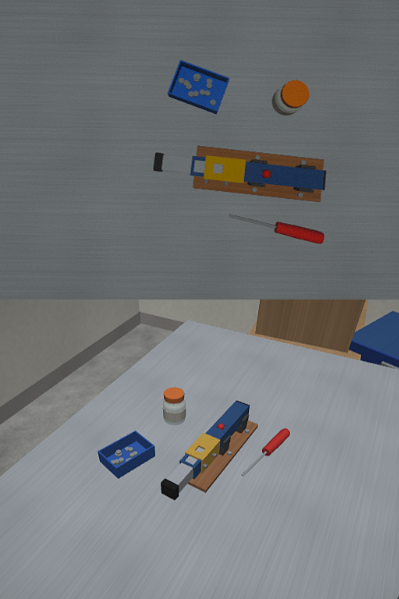

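```bash
python3 - <<'E'
from h import *
a=cam("top");P=pts(a);hsv=cv2.cvtColor(a["image"],cv2.COLOR_RGB2HSV)
H,S,V=hsv[...,0].astype(int),hsv[...,1],hsv[...,2]
m=(H>20)&(H<34)&(S>130)
k,l,st,ce=cv2.connectedComponentsWithStats(m.astype(np.uint8));i=1+np.argmax(st[1:,4])
Y=P[(l==i)];Y=Y[abs(Y[:,2]-.0755)<.006]
r=cv2.minAreaRect((Y[:,:2]*1000).astype(np.float32));print("collar",r, Y.shape)
b=(((H>100)&(H<125)&(S>120))|m)&(abs(P[...,2]-.074)<.006)&(P[...,0]<.62)&(P[...,0]>.48)
B=P[b][:,:2];c=B.mean(0);w,v=np.linalg.eigh(np.cov(B.T));d=v[:,1]; d=d if d[1]>0 else -d
print("axis",d,c, np.degrees(np.arctan2(d[1],d[0])))
R=((H<6)|(H>174))&(S>150)&(V>80)&(abs(P[...,2]-.079)<.01)
rb=P[R].mean(0);print("btn",rb,P[R][:,2].max())
# hole in collar: non-yellow pixels inside collar; along axis stats
n=np.array([-d[1],d[0]])
mid=(B-c)@n
print("lateral",mid.min(),mid.max())
q=P[...,:2]-rb[:2];s=q@d;t=q@n
print("collar s",((Y[:,:2]-rb[:2])@d).min(),((Y[:,:2]-rb[:2])@d).max())
print("blue t", np.percentile(((B-rb[:2])@n),[1,50,99]))
g=(s>0.03)&(s<.23)&(abs(t)<.008)
for x in np.arange(.03,.23,.005):
    k=g&(abs(s-x)<.0025)
    if k.any(): print(round(x,3),np.round(np.median(P[k][:,2]),4),a["image"][k].mean(0).astype(int))
E
```

```text
collar ((552.1395874023438, -148.6543731689453), (76.83013153076172, 44.853755950927734), 84.40567016601562) (1365, 3)
axis [0.09860359 0.99512679] [ 0.54527951 -0.21736454] 84.34123525785442
btn [ 0.54426269 -0.22809124  0.07915966] 0.08300260787358071
lateral -0.022515380370176873 0.022401865731731595
collar s 0.04139487757817767 0.11825269813800182
blue t [-2.11427771e-02 -1.62380299e-06  2.12577184e-02]
0.03 0.0729 [30 49 78]
0.035 0.0728 [32 49 79]
0.04 0.0728 [55 61 66]
0.045 0.0753 [131 100   0]
0.05 0.0755 [129  99   0]
0.055 0.0756 [129  99   0]
0.06 0.0753 [128  98   0]
0.065 0.075 [129  98   0]
0.07 0.0751 [129  99   0]
0.075 0.0753 [128  99   0]
0.08 0.0748 [130 100   0]
0.085 0.0706 [106 102  85]
0.09 0.0694 [104 108 110]
0.095 0.0698 [103 108 109]
0.1 0.0696 [109 106  94]
0.105 0.0754 [129  99   0]
0.11 0.075 [129  99   1]
0.115 0.0753 [129  99   0]
0.12 0.0709 [107 105  93]
0.125 0.0695 [104 108 110]
0.13 0.0694 [104 108 110]
0.135 0.0691 [105 110 110]
0.14 0.0719 [49 65 88]
0.145 0.0723 [72 84 97]
0.15 0.069 [104 109 111]
0.155 0.0693 [104 109 110]
0.16 0.0692 [105 109 111]
0.165 0.0696 [104 109 111]
0.17 0.0695 [104 109 111]
0.175 0.0693 [104 109 111]
0.18 0.069 [103 109 110]
0.185 0.0695 [103 108 110]
0.19 0.0694 [103 108 109]
0.195 0.0691 [102 108 110]
0.2 0.0694 [82 85 87]
0.205 0.0723 [30 31 31]
0.21 0.0726 [30 31 32]
0.215 0.0722 [41 43 44]
0.225 -0.0012 [ 97 101 103]
```

The top image shows the blue strut around (340,224) full-size px, the red button at (342,223) and the collar hole at about (281,216). The strut points to +y at 84.3°. From the collar's near end plus 51 mm, the hole is at a travel of about 92.5 mm. The jar, tray and screwdriver are clear. I'll move above the button with the fingers closed.

```bash
python3 -m pendant '[[[43.4,0,-20.5,0,0.7,0,0],[43.4,0,-20.5,0,0.7,0,0],[43.4,0,-20.5,0,0.7,0,0],[43.4,0,-20.5,0,0.7,0,0],[43.4,0,-20.5,0,0.7,0,0],[43.4,0,-20.5,0,0.7,0,0],[43.4,0,-20.5,0,0.7,0,0],[43.4,0,-20.5,0,0.7,0,0],[43.4,0,-20.5,0,0.7,0,0],[43.4,0,-20.5,0,0.7,0,0],[58.4,9.2,-60.8,0,1.415,0,0],[58.4,9.2,-60.8,0,1.415,0,0],[58.4,9.2,-60.8,0,1.415,0,0],[58.4,9.2,-60.8,0,1.415,0,0],[58.4,9.2,-60.8,0,1.415,0,0],[58.4,9.2,-60.8,0,1.415,0,0],[58.4,9.2,-60.8,0,1.415,0,0],[58.4,9.2,-60.8,0,1.415,0,0],[58.4,9.2,-60.8,0,1.415,0,0],[58.4,9.2,-60.8,0,1.415,0,0]]] 20'
python3 - <<'E'
from h import *
s=status.observe();print(np.round(s["qpos"],3),s["tool_rot"],s["contact_force"])
save(cam("wrist"),"w.png")
E
```

```text
[ 1.17   0.343  1.525 -0.     1.275 -0.146] [-1.57195021e+00  1.31616243e-04 -2.54791534e-01] [ 0.04260954  0.36914834 -0.71020893]invalid input: not JSON, or not a number
```

View pics/w.png

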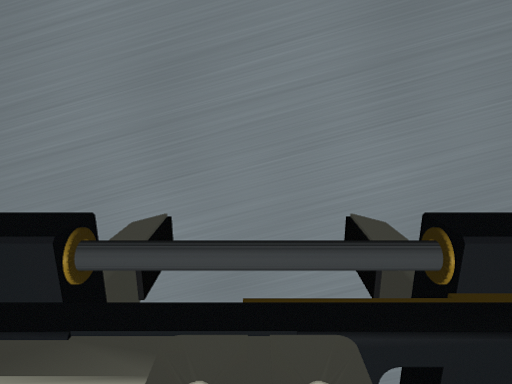

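The wrist view shows the open fingers at (140,260) and (380,260) with only bench below. The call was refused, so I'll test the format.

```bash
python3 -m pendant '[[[0,0,0,0,0,0,9]]]'; python3 -m pendant '[[0,0,0,0,0,0,9]]';python3 -m pendant '[[[0,0,0,0,0,0,9]]]' 20 
```

```text
time: 0.3
tool_pos: [0.1323, 0.508, 0.2265]
tool_rot: [-1.571, 0.0, -0.255]
contact_force: [0.4, 0.0, 0.9]
opening: 0.0905
time: 0.4
tool_pos: [0.1323, 0.508, 0.2266]
tool_rot: [-1.571, 0.0, -0.255]
contact_force: [-0.5, 0.9, -0.3]
opening: 0.0901invalid input at $[0][0]: expected a list
```

```bash
python3 -m pendant '[[[43.4,0,-20.5,0,0.7,0,0],[43.4,0,-20.5,0,0.7,0,0],[43.4,0,-20.5,0,0.7,0,0],[43.4,0,-20.5,0,0.7,0,0],[43.4,0,-20.5,0,0.7,0,0],[43.4,0,-20.5,0,0.7,0,0],[43.4,0,-20.5,0,0.7,0,0],[43.4,0,-20.5,0,0.7,0,0],[43.4,0,-20.5,0,0.7,0,0],[43.4,0,-20.5,0,0.7,0,0]]]' 20
```

```text
time: 1.4
tool_pos: [0.5031, 0.1976, 0.2266]
tool_rot: [-1.57, -0.001, -0.957]
contact_force: [0.5, 1.3, -0.3]
opening: 0.0143
```

```bash
python3 -m pendant '[[[37.2,8,-21.2,0,0.713,0,0],[37.2,8,-21.2,0,0.713,0,0],[37.2,8,-21.2,0,0.713,0,0],[37.2,8,-21.2,0,0.713,0,0],[37.2,8,-21.2,0,0.713,0,0],[37.2,8,-21.2,0,0.713,0,0],[37.2,8,-21.2,0,0.713,0,0],[37.2,8,-21.2,0,0.713,0,0],[37.2,8,-21.2,0,0.713,0,0],[37.2,11.9,-21.2,0,0.713,0,0],[37.2,11.9,-21.2,0,0.713,0,0],[37.2,11.9,-21.2,0,0.713,0,0]]]' 20
python3 - <<'E'
from h import *
a=cam("wrist");b=cam("side");t=cam("top")
P=pts(b);q=P-np.array([.5443,-.2281,.08]);v,u=np.where(np.linalg.norm(q,axis=-1)<.02);print(u.mean(),v.mean())
u,v=int(u.mean()),int(v.mean())
def r(im,s):return cv2.resize(im[...,::-1],(400,300),interpolation=cv2.INTER_CUBIC)
cv2.imwrite("pics/w2.png",np.hstack([r(a["image"],1),r(b["image"][v-45:v+30,u-50:u+50],1)]))
E
```

```text
time: 2.6
tool_pos: [0.5421, -0.2252, 0.1076]
tool_rot: [-1.573, 0.001, -1.668]
contact_force: [0.6, 0.7, -0.6]
opening: 0.0005
282.9746192893401 163.81218274111674
```

View pics/w2.png

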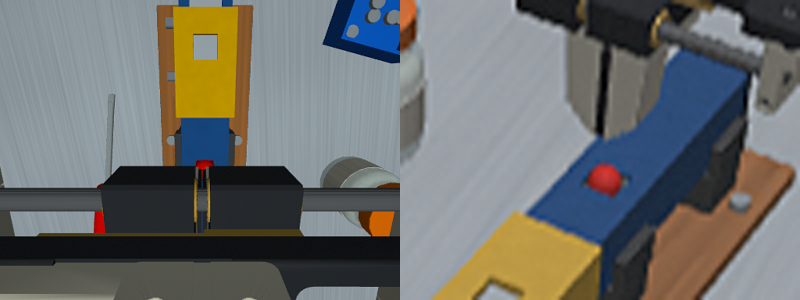

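The wrist view shows the hand centred on the tube with the red button at (203,163) just ahead of the jaws. The side crop shows tapered closed fingers hanging above the button at (605,178). Both agree with the measured button position, so I'll descend gently.

```bash
python3 -m pendant '[[[0,1,0,0,0,0,0],[0,2,0,0,0,0,0],[0,2.4,0,0,0,0,0],[0,2.5,0,0,0,0,0],[0,2.6,0,0,0,0,0],[0,2.7,0,0,0,0,0],[0,2.8,0,0,0,0,0],[0,2.9,0,0,0,0,0],[0,3.0,0,0,0,0,0],[0,3.0,0,0,0,0,0]]]'
```

```text
time: 3.75
tool_pos: [0.5427, -0.2258, 0.0786]
tool_rot: [-1.57, -0.0, -1.668]
contact_force: [-1.5, 1.8, 4.8]
opening: 0.0004
```

```bash
python3 -m pendant '[[[0,-0.4,0,0,0,0,0],[0.2,-0.4,0.15,0,0,0,0],[0.2,0,0.15,0,0,0,0],[0.2,0.15,0.15,0,0,0,0],[0.2,0.25,0.15,0,0,0,0],[0.2,0.35,0.15,0,0,0,0],[0.2,0.35,0.15,0,0,0,0]]]'
```

```text
time: 4.45
tool_pos: [0.5437, -0.2278, 0.074]
tool_rot: [-1.571, 0.0, -1.668]
contact_force: [0.2, -0.3, 1.5]
opening: 0.0006
```

```bash
cat >> h.py <<'E'
rb=np.array([.5443,-.2281]);d=np.array([.0986,.9951]);n=np.array([-d[1],d[0]])
def foot():
    a=cam("top");P=pts(a);q=P[...,:2]-rb;s=q@d;t=q@n
    k=(abs(t)<.014)&(s>.16)&(s<.4)&(abs(P[...,2]-.073)<.008)&(a["image"].max(-1)<60)
    return a,np.percentile(s[k],[2,50,98]).round(4),k.sum()
E
python3 - <<'E'
from h import *
a,f,c=foot();print(f,c,status.observe()["contact_force"])
save(a,"t2.png",(220,180,440,270),3)
E
```

```text
[0.2048 0.2115 0.2187] 183 [-0.318589    0.57996903  0.27274846]
```

```bash
python3 - <<'E'
from h import *
b=cam("side");cv2.imwrite("pics/s3.png",cv2.resize(b["image"][120:200,225:345][...,::-1],(720,480),interpolation=cv2.INTER_CUBIC))
for i in range(5): cam("top"); print(np.round(status.observe()["contact_force"],1),np.round(status.observe()["tool_pos"],4))
E
```

```text
[ 0.3 -0.8 -0.1] [ 0.5437 -0.228   0.074 ]
[-0.5  0.5 -0.1] [ 0.5437 -0.228   0.0741]
[-0.1  0.3  0.9] [ 0.5437 -0.228   0.0741]
[ 0.1 -0.5 -0.8] [ 0.5438 -0.228   0.0741]
[-0.8 -0.6 -0.2] [ 0.5438 -0.228   0.0741]
```

View pics/s3.png

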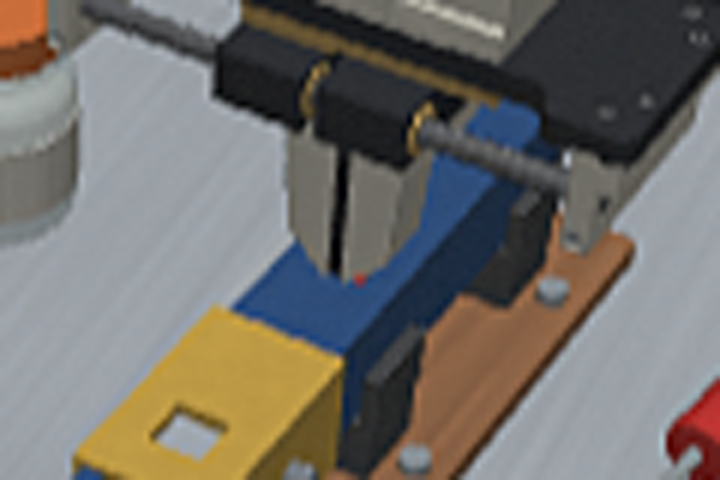

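The side crop shows the fingertips at (345,275) on the blue top, with a speck of red visible at (360,278). The foot has not moved, so there's no kick yet. I'll press on in small steps.

```bash
python3 -m pendant '[[[0,0.1,0,0,0,0,0],[0,0.1,0,0,0,0,0]]]'; python3 -c "
from h import *
print(foot()[1:])"; python3 -m pendant '[[[0,0.1,0,0,0,0,0],[0,0.2,0,0,0,0,0],[0,0.2,0,0,0,0,0]]]'; python3 -c "
from h import *
print(foot()[1:])
"
```

```text
time: 5.0
tool_pos: [0.5439, -0.228, 0.0733]
tool_rot: [-1.571, -0.0, -1.668]
contact_force: [0.2, -0.4, 1.2]
opening: 0.0003
(array([0.2061, 0.2128, 0.22  ]), np.int64(184))
time: 5.35
tool_pos: [0.5441, -0.2281, 0.0728]
tool_rot: [-1.57, -0.001, -1.668]
contact_force: [-3.4, 1.8, 12.5]
opening: 0.0006
(array([0.2129, 0.2197, 0.2268]), np.int64(181))
```

The tube kicked out: the foot moved from about 210 to 220 mm. Next I lift, move to the bare end, open and lower.

```bash
python3 -m pendant '[[[0,-4,0,0,0,0,0],[0,-6,0,0,0,0,2],[-5,-6,0,0,0,0,6],[-10,-6,0,0,0,0,6],[-15,-6,0,0,0,0,6],[-19.2,-6,0,0,0,0,6],[-19.2,-6,0,0,0,0,6],[-19.2,-6,0,0,0,0,6],[-19.2,-6,0,0,0,0,6]]]'; python3 - <<'E'
from h import *
a,f,c=foot();print(f,c)
b=cam("side");w=cam("wrist")
r=lambda im:cv2.resize(im[...,::-1],(390,293),interpolation=cv2.INTER_CUBIC)
cv2.imwrite("pics/l4.png",np.hstack([r(b["image"][110:245,170:350]),r(w["image"])]))
E
```

```text
time: 6.3
tool_pos: [0.5624, -0.0378, 0.1311]
tool_rot: [-1.571, -0.0, -1.668]
contact_force: [0.6, -0.9, 0.4]
opening: 0.0584Traceback (most recent call last):
  File "<stdin>", line 2, in <module>
  File "h.py", line 17, in foot
    return a,np.percentile(s[k],[2,50,98]).round(4),k.sum()
             ~~~~~~~~~~~~~^^^^^^^^^^^^^^^^
    return _quantile_unchecked(
        a, q, axis, out, overwrite_input, method, keepdims, weights)
    return _ureduce(a,
                    func=_quantile_ureduce_func,
    ...<5 lines>...
                    overwrite_input=overwrite_input,
                    method=method)
    r = func(a, **kwargs)
    result = _quantile(arr,
                       quantiles=q,
    ...<2 lines>...
                       out=out,
                       weights=wgt)
    slices_having_nans = np.isnan(arr[-1, ...])
                                  ~~~^^^^^^^^^
IndexError: index -1 is out of bounds for axis 0 with size 0
```

```bash
python3 - <<'E'
from h import *
b=cam("side");w=cam("wrist")
r=lambda im:cv2.resize(im[...,::-1],(390,293),interpolation=cv2.INTER_CUBIC)
cv2.imwrite("pics/l4.png",np.hstack([r(b["image"][110:245,170:350]),r(w["image"])]))
E
```

```text
(no output)
```

View pics/l4.png

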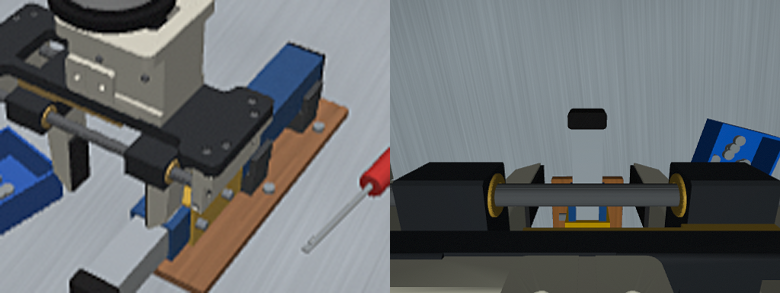

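The side and wrist views show the fingers straddling the bare tube, between the mouth and the black foot (587,118). The tray and screwdriver are clear. I'll lower and grip lightly so the grip slips before the button is strained.

```bash
python3 -m pendant '[[[0,3,0.05,0,0,0,6],[0,6,0.05,0,0,0,6],[0,8.5,0.05,0,0,0,6],[0,9.5,0.05,0,0,0,6],[0,9.5,0.05,0,0,0,6],[0,9.5,0.05,0,0,0,6]]]'; python3 -m pendant '[[[0,0,0,0,0,0,3.5],[0,0,0,0,0,0,2.6],[0,0,0,0,0,0,2.4],[0,0,0,0,0,0,2.4],[0,0,0,0,0,0,2.4],[0,0,0,0,0,0,2.4],[0,0,0,0,0,0,2.4]]]' 15
python3 -c "
from h import *
print(foot()[1:])"
```

```text
time: 7.05
tool_pos: [0.5636, -0.0374, 0.0371]
tool_rot: [-1.569, -0.0, -1.668]
contact_force: [0.0, -0.2, 0.1]
opening: 0.0601
time: 7.75
tool_pos: [0.5628, -0.0368, 0.0365]
tool_rot: [-1.571, 0.0, -1.668]
contact_force: [-1.8, 0.5, 5.6]
opening: 0.0291Traceback (most recent call last):
  File "<string>", line 3, in <module>
    print(foot()[1:])
          ~~~~^^
  File "h.py", line 17, in foot
    return a,np.percentile(s[k],[2,50,98]).round(4),k.sum()
             ~~~~~~~~~~~~~^^^^^^^^^^^^^^^^
    return _quantile_unchecked(
        a, q, axis, out, overwrite_input, method, keepdims, weights)
    return _ureduce(a,
                    func=_quantile_ureduce_func,
    ...<5 lines>...
                    overwrite_input=overwrite_input,
                    method=method)
    r = func(a, **kwargs)
    result = _quantile(arr,
                       quantiles=q,
    ...<2 lines>...
                       out=out,
                       weights=wgt)
    slices_having_nans = np.isnan(arr[-1, ...])
                                  ~~~^^^^^^^^^
IndexError: index -1 is out of bounds for axis 0 with size 0
```

Gripped, with an opening of 29.1 mm. About 81 mm remain. I'll draw 68 mm smoothly, then go slowly.

```bash
python3 -m pendant '[[[-0.3,0,0,0,0,0,2.4],[-0.9,0,0,0,0,0,2.4],[-1.5,0,0,0,0,0,2.4],[-2.1,0,0,0,0,0,2.4],[-2.7,0,0,0,0,0,2.4],[-3.3,0,0,0,0,0,2.4],[-3.9,0,0,0,0,0,2.4],[-4.5,0,0,0,0,0,2.4],[-5.1,0,0,0,0,0,2.4],[-5.7,0,0,0,0,0,2.4],[-6.2,0,0,0,0,0,2.4],[-6.6,0,0,0,0,0,2.4],[-6.8,0,0,0,0,0,2.4],[-6.8,0,0,0,0,0,2.4]]]' 15
python3 - <<'E'
from h import *
a=cam("top");P=pts(a);q=P[...,:2]-rb;s=q@d;t=q@n
k=(abs(t)<.014)&(s>.2)&(s<.4)&(abs(P[...,2]-.073)<.012)
for x in np.arange(.25,.3,.004):
    j=k&(abs(s-x)<.002)
    if j.any(): print(round(x,3),np.median(P[j][:,2]).round(4),a["image"][j].mean(0).astype(int))
E
```

```text
time: 9.2
tool_pos: [0.5694, 0.0304, 0.0365]
tool_rot: [-1.571, -0.001, -1.668]
contact_force: [-3.5, -1.1, 5.4]
opening: 0.029
```

```bash
cat >> h.py <<'E'
def wfoot():
    a=cam("wrist");P=pts(a);q=P[...,:2]-rb;s=q@d;t=q@n
    k=(abs(t)<.014)&(abs(P[...,2]-.073)<.006)&(a["image"].max(-1)<60)&(s>.2)
    f=np.percentile(s[k],[2,50,98]).round(4) if k.sum() else None
    st=status.observe()
    return "foot",f,k.sum(),"tcp_s",round(float((np.array(st["tool_pos"][:2])-rb)@d),4),"F",np.round(st["contact_force"],1)
E
python3 -c "
from h import *
print(wfoot())"
python3 -m pendant '[[[-0.2,0,0,0,0,0,2.4],[-0.4,0,0,0,0,0,2.4],[-0.6,0,0,0,0,0,2.4],[-0.6,0,0,0,0,0,2.4]]]' 15
python3 -c "
from h import *
print(wfoot())"
```

```text
('foot', array([0.2821, 0.2903, 0.2969]), np.int64(2705), 'tcp_s', 0.2597, 'F', array([-3. , -2. ,  5.6]))
time: 9.7
tool_pos: [0.57, 0.0363, 0.0365]
tool_rot: [-1.571, -0.001, -1.668]
contact_force: [-3.0, -1.0, 5.8]
opening: 0.0287
('foot', array([0.2879, 0.2961, 0.3028]), np.int64(2703), 'tcp_s', 0.2656, 'F', array([-2.3, -1.5,  4.5]))
```

```bash
python3 -m pendant '[[[-0.1,0,0,0,0,0,2.4],[-0.2,0,0,0,0,0,2.4],[-0.3,0,0,0,0,0,2.4],[-0.4,0,0,0,0,0,2.4],[-0.4,0,0,0,0,0,2.4]]]' 15
python3 -c "
from h import *
print(wfoot())"
for i in 1; do python3 -m pendant '[[[-0.1,0,0,0,0,0,2.4],[-0.1,0,0,0,0,0,2.4]]]' 15; done
python3 -c "
from h import *
print(wfoot())"
```

```text
time: 10.25
tool_pos: [0.5703, 0.0404, 0.0365]
tool_rot: [-1.571, -0.0, -1.668]
contact_force: [-2.6, -0.8, 5.5]
opening: 0.0289
('foot', array([0.292 , 0.3003, 0.3069]), np.int64(2689), 'tcp_s', 0.2698, 'F', array([-2.7, -1.5,  6.7]))
time: 10.5
tool_pos: [0.5705, 0.0415, 0.0365]
tool_rot: [-1.571, -0.0, -1.668]
contact_force: [-2.9, -0.9, 5.1]
opening: 0.0288
('foot', array([0.2931, 0.3014, 0.3081]), np.int64(2694), 'tcp_s', 0.2709, 'F', array([-2.4, -0.8,  5. ]))
```

```bash
cat >> h.py <<'E'
def red():
    out=[]
    for nm in("top","side"):
        a=cam(nm);P=pts(a);q=P[...,:2]-rb;s=q@d;t=q@n;I=a["image"].astype(int)
        k=(abs(t)<.012)&(s>.07)&(s<.115)&(P[...,2]>.06)&(I[...,0]>90)&(I[...,1]<60)
        out.append((nm,int(k.sum()),[round(float(x),4) for x in ((s[k].min(),s[k].max(),np.percentile(P[k][:,2],95)) if k.any() else ())]))
    return out
E
python3 -c "
from h import *
print(red())"
python3 -m pendant '[[[-0.1,0,0,0,0,0,2.4],[-0.1,0,0,0,0,0,2.4]]]' 15
python3 -c "
from h import *
print(wfoot(),red())"
```

```text
[('top', 66, [0.0845, 0.096, 0.0745]), ('side', 22, [0.0843, 0.0959, 0.0733])]
time: 10.85
tool_pos: [0.5706, 0.0428, 0.0365]
tool_rot: [-1.571, 0.0, -1.668]
contact_force: [-2.0, 0.2, 5.6]
opening: 0.0288
('foot', array([0.2944, 0.3026, 0.3093]), np.int64(2696), 'tcp_s', 0.2722, 'F', array([-2.9, -0.5,  5.5])) [('top', 73, [0.0845, 0.0974, 0.076]), ('side', 27, [0.0859, 0.098, 0.0747])]
```

The button is coming up in the hole. I'll take finer steps.

```bash
python3 -m pendant '[[[-0.05,0,0,0,0,0,2.4],[-0.05,0,0,0,0,0,2.4]]]' 15
python3 -c "
from h import *
print(wfoot(),red())"
python3 -m pendant '[[[-0.05,0,0,0,0,0,2.4],[-0.05,0,0,0,0,0,2.4]]]' 15
python3 -c "
from h import *
print(wfoot(),red())"
```

```text
time: 11.2
tool_pos: [0.5707, 0.0433, 0.0365]
tool_rot: [-1.571, 0.0, -1.668]
contact_force: [-2.0, 0.9, 5.4]
opening: 0.0289
('foot', array([0.295 , 0.3032, 0.3099]), np.int64(2708), 'tcp_s', 0.2727, 'F', array([-2.5,  0.1,  5.6])) [('top', 72, [0.0849, 0.0976, 0.0762]), ('side', 26, [0.0851, 0.0971, 0.0756])]
time: 11.55
tool_pos: [0.5707, 0.044, 0.0365]
tool_rot: [-1.571, 0.0, -1.668]
contact_force: [-2.5, 0.7, 4.8]
opening: 0.0288
('foot', array([0.2957, 0.3039, 0.3105]), np.int64(2708), 'tcp_s', 0.2734, 'F', array([-2.5,  2.4,  5.5])) [('top', 74, [0.0849, 0.0979, 0.0788]), ('side', 34, [0.0859, 0.0989, 0.0777])]
```

```bash
python3 -m pendant '[[[-0.05,0,0,0,0,0,2.4],[-0.05,0,0,0,0,0,2.4]]]' 15
python3 -c "
from h import *
print(wfoot(),red())"
```

```text
time: 11.9
tool_pos: [0.5708, 0.0444, 0.0365]
tool_rot: [-1.571, 0.0, -1.668]
contact_force: [-3.1, -0.4, 5.5]
opening: 0.0288
('foot', array([0.296 , 0.3042, 0.3109]), np.int64(2707), 'tcp_s', 0.2737, 'F', array([-2.2,  0.2,  5.3])) [('top', 75, [0.085, 0.0991, 0.0811]), ('side', 39, [0.0849, 0.1001, 0.0803])]
```

The button top now reads about 81 mm (top 81.1, side 80.3) with no pull on the tool, so it's fully up. I'll let go and withdraw.

```bash
python3 -m pendant '[[[0,0,0,0,0,0,4],[0,0,0,0,0,0,6],[0,0,0,0,0,0,6],[0,0,0,0,0,0,6],[0,-2,0,0,0,0,6],[0,-5,0,0,0,0,6],[0,-9,0,0,0,0,6],[0,-13,0,0,0,0,6],[0,-16,0,0,0,0,6],[-5,-18,0,0,0,0,6],[-10,-18,0,0,0,0,6],[-15,-18,0,0,0,0,6],[-18,-18,0,0,0,0,6],[-18,-18,0,0,0,0,6]]]'
python3 - <<'E'
from h import *
print(red());
try: print(foot()[1:])
except Exception: print("hidden")
b=cam("side");t=cam("top")
r=lambda im:cv2.resize(im[...,::-1],(390,293),interpolation=cv2.INTER_CUBIC)
cv2.imwrite("pics/f.png",np.hstack([r(b["image"][110:260,150:350]),r(t["image"][60:360,60:460])]))
E
```

```text
time: 13.45
tool_pos: [0.5877, 0.2278, 0.2157]
tool_rot: [-1.571, 0.001, -1.663]
contact_force: [0.6, -0.7, -1.2]
opening: 0.0603
[('top', 71, [0.0855, 0.098, 0.0814]), ('side', 49, [0.0848, 0.1011, 0.0806])]
(array([0.2943, 0.3007, 0.3079]), np.int64(185))
```

View pics/f.png

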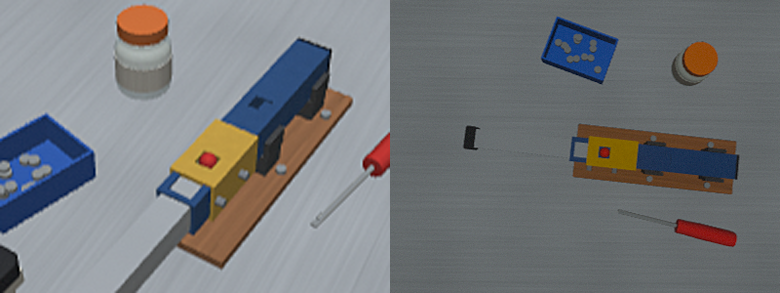

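The red button stands up in the collar's hole, at (207,159) in the side view and (604,153) in the top view. The travel hole is empty, the tube is released, and the jar, tray and screwdriver are where they were.

```bash
python3 -c "
from cell import robot
print(robot.hand_in())"
```

```text
the job is handed in; nothing more can be done
None
```

The strut is now in its long setting: the red button is fully up in the yellow collar's hole, the tube is released, and the job is handed in.

- **Freeing the tube:** I pressed the button down with closed fingers until the tube kicked out about 10 mm. The highest force reading at the press was 12.5 N.
- **Drawing it out:** I gripped the bare end at 15 N, drew it slowly, then in 0.5 mm steps, and stopped when the button popped up. The readings between steps showed no build-up of pull.
- **Last checks:** After release the button top read 81.4 mm (top camera) and 80.6 mm (side camera), against the expected 81 mm. The tube is out about 91 mm, against my camera estimate of 92.5 mm for the hole, which is within the calibration error. The hand is clear of everything, and the last picture shows the jar, tray and screwdriver unmoved. The clock stood at about 13.7 s.
- **Slips along the way:** One move was refused because I misplaced a quote, and two foot measurements failed because the gripper hid the foot from the top camera. None of these moved anything.

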